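# Pry the retaining clip off a variable transformer's shaft with a hooked pick

### The arm

A 6-joint arm with a two-finger parallel gripper is mounted at the origin on the work surface. World frame = base frame: x ahead of the robot, y to its left, z up, the work surface at z = 0. Lengths are in m, angles in rad, forces in N, time in s.
With the tool pointing down it reaches from about 0.375 to 0.9 m from the base axis. Payload 3.1 kg.
Tool frame: the origin (TCP) lies at the very end of the fingers, on their centre line; the grasp point (between the pads) lies 19 mm behind it; x points along the fingers, y is the direction in which the jaws open and shut, and the axes are right-handed (so a half turn about x gives the same grasp; the last joint's range is limited). The gripper opens to 85 mm and grips with 20 to 120 N. Pads are 22 mm wide; open, the fingers measure 114 mm over their backs; the gripper's body (76 mm by 85 mm) begins 54 mm behind the grasp point. The pads swing forward as they close: fully open they stand 13 mm farther back than shut.
Start: joints at [0.984, 0.527, 1.433, -0, 1.181, -0.178], TCP at [0.248, 0.573, 0.231] pointing down, gripper open.
Joint ranges: [-3.08, 3.08], [-0.75, 2.2], [0.22, 2.44], [-1.43, 4.57], [0, 2.65], [-2.85, 2.85]. Speed limits (rad/s): [2.79, 2.79, 3.14, 3.14, 3.14, 3.14].

### API

Orientations are given as a unit quaternion [x, y, z, w].
In Python, from station import sense, snapshot, camera_model, sign_off gives the robot as it stands.
- The arm moves only by the tool step_arm, never from a script. Its argument "increments" is one flat list of numbers, 5 for each row, row after row: the shift along the tool's x, y, z in units of 60 mm (1.0 is 60 mm), then the turn about the tool's x in units of 5 degrees (1.0 is 5 degrees), then the closure, from 0 (fully open) to 1 (shut). A call has exactly 5 rows; each row is the pose to reach, as a shift and turn from the pose measured when the call began, along the tool's axes at that moment; what a row does not reach only later rows make up. A row lasts 1/8 s, in which the tool goes at most 62.5 mm and 10.7 degrees, less where a joint would pass 70% of its speed; a pose out of reach is approached as far as the arm can. A call with a gripper value outside its range is refused whole. The fingers move at their own pace and stop on an object; "grip_force" is the grip in N (left out, the last holds). Time passes only in rows, so rows that repeat a pose let the fingers close, or fill a call up. It gives the time, the measured TCP pose, the force and the opening at its end, in the units of the state.
- sense(): the state, without advancing time (a new reading comes with each control period).
- snapshot(name): name is "scene" or "side" or "wrist"; returns the picture (480x640x3 uint8, blue, green, red); there is no depth.
- camera_model(name): a dict with "vertical_fov" (degrees; the focal length in pixels is half the picture's height over the tangent of half this angle, whatever the lens; pixels are square), "cx", "cy" (the principal point, pixels), "R" (3x3) and "t" (3): a world point X has camera coordinates R X + t. Camera axes: x right, y down, z forward; pixel columns grow to the right and rows downward; lengths in m; the calibration is good to about 2 mm. The wrist camera is an equidistant fisheye: a pixel r from the principal point sees the ray r / f radians off the axis. A picture is of the moment at which its call begins: read the wrist's pose just before it. camera_model takes no time and is no camera call; for the wrist camera it gives the pose at the moment of the call.
- sign_off(): hands the job in, once; it reports no verdict.
The state is a dict: "t": time; "q": joint angles; "qd": joint speeds; "tau": joint torques, N m; "tcp_pos": TCP position; "tool_rot": TCP orientation; "force": force on the tool from outside, world axes, zero at the start; "ft_torque": the same for the moment, N m; "finger_gap": opening from 0.0 (shut) to 1.0 (fully open).
Only numpy, scipy, OpenCV 4.12 (cv2) and the standard library are available. Lean on these libraries where they do the work, as an engineer would, in place of code of your own. Each camera call takes 0.05 s, during which the arm holds its last target. There are 200 camera calls.

### The job

Take the red-handled hooked pick from its cradle, hook its end down into the gap behind the closed back of the sprung brass clip on the transformer's shaft, and with it pull the clip straight back out of its groove and on across the aluminium disc until it drops off the rim into the blue tray. The disc rides on a carbon brush, so feel for it lightly with the hook and never lean on the disc or the clip, and keep the fingers off both. Then lay the pick back in its cradle as it lay before, let go of it, and leave everything else where it is.

Things in the scene. Friction and masses are not known exactly. Their poses are not given: they have to be found in the camera images.
- tray: Fixed blue tray, 270 x 240 mm (its x, y), walls 20 mm high, 3 mm thick, floor 3 mm above the bench, lined grey. Origin at the centre of its underside. The transformer stands in its +x half; the near (-x) 100 mm of floor is free for the clip to fall on, but for a knob and a collar in the corners.
- variac: Fixed open-frame variable transformer on the tray's floor: copper winding of radius 56 mm, over it a flat level aluminium disc of radius 61 mm, its top 60 mm above this origin (63 mm above the bench). Origin at the centre of its underside, on the shaft's axis. Low black terminal block on its +x side.
- shaft (a point): Point on the axis of the upright steel shaft, level with the disc's top, which is the lower wall of the clip's groove. The groove has a radius of 6 mm and is 3.3 mm high; above it the shaft's end, radius 8 mm, stands up to 15.3 mm above the disc.
- clip: Sprung brass retaining clip, C-shaped, 2.6 mm thick, outer radius 16.5 mm, flat on the disc in the shaft's groove. Origin at its centre (the shaft's axis while seated), underside. Closed back on its -x side, open mouth on +x: it comes out along its own -x, roughly towards the robot. It may yaw some degrees as it goes. Once its centre is past the disc's rim it drops, either side up.
- pick: Loose hooked pick, about 55 g. Red handle along its x from -65 to +30 mm, 14 mm wide (y), 16 mm high (z), with a black grip zone at x = -15 to 15 mm. Origin on the handle's axis in the grip zone: grasp it there from above, across y, and grip hard. It starts in the cradle, hook down (-z) at the +x end.
- cradle: Fixed grey tool cradle, base 135 x 50 mm, 8 mm high. Origin at the centre of its underside. Two notched uprights 8 mm thick: at x = -50 mm for the handle (seat 45 mm high, 19 mm wide) and at x = 46 mm for the shank (seat 50.5 mm high, 12 mm wide), cheeks flared, 11 mm high. The pick lies in it, x along the cradle's x, hook down, its origin 53 mm above and within 3 mm of the cradle's.
- knob: Loose black control knob, radius 20 mm, 21 mm high, in a near corner of the tray. Leave alone. Origin at the centre of its underside.
- collar: Loose steel shaft collar, radius 14 mm, 10 mm high, in the other near corner of the tray. Leave alone. Origin at the centre of its underside.
- multimeter: Loose yellow hand multimeter, 85 x 165 mm, 42 mm high, on the bench to one side of the tray (the cradle is on the other). Leave alone. Origin at the centre of its underside.
- screwdriver: Loose screwdriver with a green handle, about 190 mm long, on the bench beyond the tray. Leave alone. Origin near its middle.
- cleaner: Loose white bottle with a red cap, radius 22 mm, 120 mm high, to the far right. Leave alone. Origin at the centre of its underside.
- fuse_box: Loose orange open box with four compartments, 100 x 70 mm, 28 mm high, left of the tray. Leave alone. Origin at the centre of its underside.
- attenuator: Loose steel and brass plug adaptor, 58 mm long, 20 mm high, lying to the right of the tray. Leave alone. Origin at the centre of its underside.
- clip_gap (a point): Middle of the gap behind the clip's back, 10.6 mm along the clip's -x from its centre, at its underside. The gap is open from above, from 8 mm (shaft's end) to 13.2 mm along -x, about 12 mm wide across. The pull on the back rises to some 10 to 14 N in 5 mm, then falls; free after about 12 mm, it slides with under 1 N. A hook end over 1.5 mm above the disc rides over the clip.
- collet (a point): Underside of the pick's collet (radius 4.5 mm) at the end of its shank (radius 2.5 mm), 66 mm along x from the pick's origin and 10 mm below. From here the hook wire points straight down, its last 10 mm of radius 1.25 mm. Its end is 20 to 30 mm below this point: clamped anew each time, it is not measured, so find it by touch, e.g. on the bare disc. It does not slip at 15 N.
Not all that is in view belongs to the job. There is more than one size of the pick; the one meant has the size given above.

How it is judged:
By the outcome, as a careful person would: the job done as asked, in the order asked, and still so for the second after the job is handed in, with the robot touching nothing.
It also fails if it takes over 64 s, if anything falls off the work surface, if the arm or the gripper's body presses on something with over 40 N, if the wrist force passes 120 N, or if a joint passes its speed limit or range.

## Working session

There is one attempt and no reset: what is moved stays moved. The work goes in short steps, Python scripts to look and compute and a tool call to move; the robot and the scene stay as the last step left them, time stands still between calls to the robot, and variables do not carry over. Pictures are saved under pics/ and viewed, about 8 in all and at most 12, crops included, and the job is handed in when it is done.

Besides the shell and the picture viewer there is one more tool, called after "Call:" in YAML: its name, and indented under it one key for each argument. step_arm: Moves the arm, as the interface text tells. Its arguments: {"type":"object","properties":{"increments":{"type":"array","items":{"type":"number"}},"grip_force":{"type":"number"}},"required":["increments"]}

```bash
mkdir -p pics; ls; cat > h.py <<'E'
import numpy as np, cv2, json
from station import sense, snapshot, camera_model
from scipy.spatial.transform import Rotation as Ro
def ray(m,u,v,fish=False):
    f=240/np.tan(np.radians(m["vertical_fov"])/2)
    d=np.array([u-m["cx"],v-m["cy"]])
    if fish:
        r=np.hypot(*d); th=r/f
        c=np.array([*(d/max(r,1e-9)*np.sin(th)),np.cos(th)])
    else: c=np.array([*(d/f),1.])
    R=np.array(m["R"]);t=np.array(m["t"])
    return -R.T@t, R.T@c
def onz(m,u,v,z,fish=False):
    o,d=ray(m,u,v,fish); return o+d*(z-o[2])/d[2]
def proj(m,X,fish=False):
    f=240/np.tan(np.radians(m["vertical_fov"])/2)
    c=np.array(m["R"])@np.array(X)+np.array(m["t"])
    if fish:
        r=np.hypot(c[0],c[1]); th=np.arctan2(r,c[2]); k=f*th/max(r,1e-9)
        return np.array([m["cx"]+k*c[0],m["cy"]+k*c[1]])
    return np.array([m["cx"]+f*c[0]/c[2],m["cy"]+f*c[1]/c[2]])
E
python3 - <<'E'
from h import *
s=sense();print(s["t"],s["tcp_pos"],s["tool_rot"],s["force"],s["finger_gap"]);print(Ro.from_quat(s["tool_rot"]).as_matrix().round(3))
for n in ("scene","side","wrist"):
    m=camera_model(n);print(n,m["vertical_fov"],m["cx"],m["cy"],(-np.array(m["R"]).T@np.array(m["t"])).round(3))
    json.dump({k:np.array(v).tolist() for k,v in m.items()if k!='name'},open(f"m_{n}.json","w"))
    cv2.imwrite(f"pics/{n}0.png",snapshot(n))
E
```

```text
pics
0.0 [0.24799044 0.57291329 0.23034519] [ 0.14281741  0.69268118 -0.14423665  0.69209231] [ 0.14655641  0.0596598  -0.40294808] 1.0014893212464981
[[-0.001  0.398  0.918]
 [-0.002  0.918 -0.398]
 [-1.    -0.002 -0.   ]]
scene 47.97513343060249 317.87191901265146 231.19947302667993 [ 1.389 -0.368  0.869]
side 49.542569416344456 321.2056318024199 238.34873603966656 [0.323 0.898 0.877]
wrist 65.70646984690485 324.7029743573975 244.19909833428966 [0.186 0.601 0.374]
```

View pics/scene0.png

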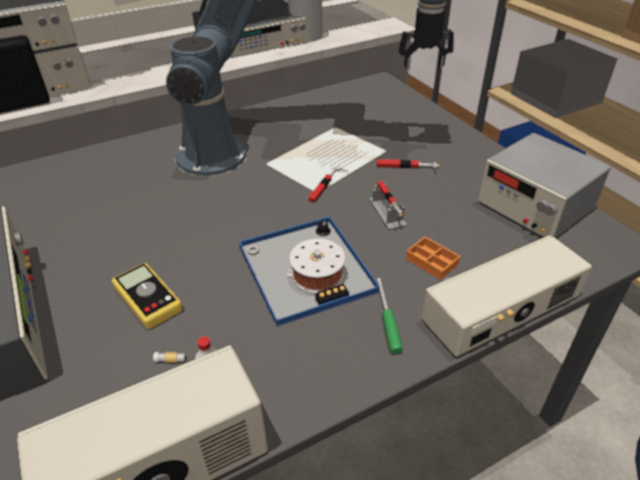

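View pics/side0.png

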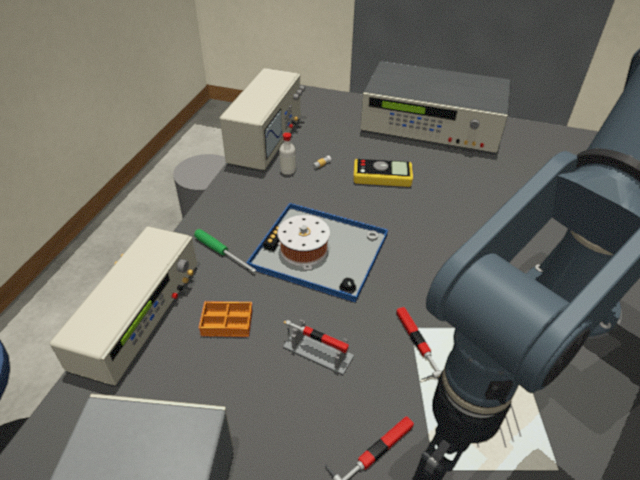

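View pics/wrist0.png

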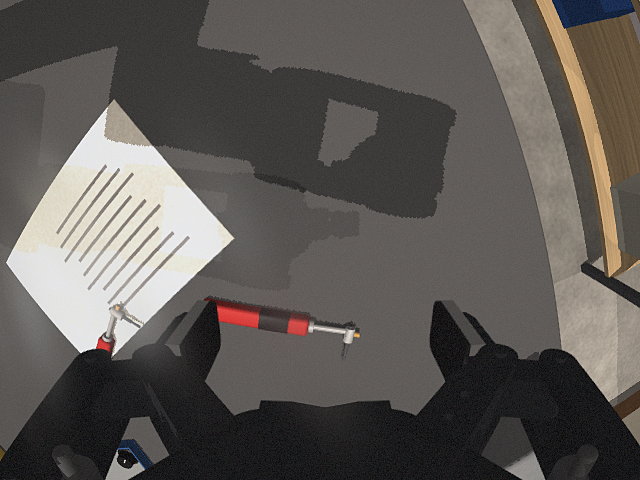

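The pick is in the grey cradle (scene (387,205), side (318,350)). The disc is at scene (317,258) and side (303,231). Two other red picks lie on the bench and aren't part of the job.

```bash
python3 - <<'E'
from h import *
ims={n:cv2.imread(f"pics/{n}0.png") for n in("scene","side")};ms={n:json.load(open(f"m_{n}.json")) for n in ims}
out=[]
for n,(a,b) in {"scene":((225,170),(0,0)),"side":((235,195),(0,0))}.items():
    w,h=(190,150) if n=="scene" else (160,180)
    c=ims[n][a[1]:a[1]+h,a[0]:a[0]+w]; out.append(cv2.resize(c,(400,int(400*h/w)),interpolation=cv2.INTER_CUBIC))
H=max(o.shape[0] for o in out);out=[cv2.copyMakeBorder(o,0,H-o.shape[0],0,0,cv2.BORDER_CONSTANT) for o in out]
cv2.imwrite("pics/crop1.png",np.hstack(out))
rd={"scene":(365,170,410,235),"side":(275,310,360,375)}
dk={"scene":(280,232,355,275),"side":(270,208,335,262)}
for n,im in ims.items():
    m=ms[n];hsv=cv2.cvtColor(im,cv2.COLOR_BGR2HSV)
    red=((hsv[...,0]<8)|(hsv[...,0]>172))&(hsv[...,1]>150)&(hsv[...,2]>70)
    x0,y0,x1,y1=rd[n];k=np.zeros_like(red);k[y0:y1,x0:x1]=red[y0:y1,x0:x1]
    N,l,st,c=cv2.connectedComponentsWithStats(k.astype(np.uint8))
    for i in range(1,N):
        if st[i,4]>5: print(n,"red",st[i],c[i].round(1),onz(m,*c[i],.056).round(4))
    wh=(hsv[...,1]<60)&(hsv[...,2]>170);x0,y0,x1,y1=dk[n];k=np.zeros_like(red);k[y0:y1,x0:x1]=wh[y0:y1,x0:x1]
    cs,_=cv2.findContours(k.astype(np.uint8),cv2.RETR_EXTERNAL,cv2.CHAIN_APPROX_NONE);cc=max(cs,key=cv2.contourArea)
    P=np.array([onz(m,*p[0],.063)[:2] for p in cv2.convexHull(cc)]);e=cv2.minEnclosingCircle((P*1000).astype(np.float32));print(n,"disc",e,cv2.boundingRect(cc))
    bl=((hsv[...,0]>100)&(hsv[...,0]<125)&(hsv[...,1]>140)&(hsv[...,2]>50)).astype(np.uint8)
    bl[:190]=0;bl[330:]=0
    cs,_=cv2.findContours(bl,cv2.RETR_EXTERNAL,cv2.CHAIN_APPROX_NONE);cc=max(cs,key=cv2.contourArea)
    P=np.array([onz(m,*p[0],.02)[:2] for p in cc]);r=cv2.minAreaRect((P*1000).astype(np.float32));print(n,"tray",r)
E
```

```text
scene red [378 181  11  14  80] [382.8 187.6] [0.4562 0.3136 0.056 ]
scene red [388 197   7   6  29] [390.8 199.2] [0.5083 0.3032 0.056 ]
scene disc ((606.330810546875, 37.32059860229492), 101.55521392822266) (280, 232, 75, 43)
scene tray ((663.7117919921875, 69.821044921875), (166.6824951171875, 335.8022766113281), 39.09798812866211)
side red [303 326  10  10  63] [307.4 330.7] [0.514  0.3036 0.056 ]
side red [321 334  27  19 229] [334.5 342.7] [0.4557 0.3151 0.056 ]
side disc ((588.9498291015625, 41.4187126159668), 100.96328735351562) (277, 210, 58, 52)
side tray ((571.606689453125, 35.39030456542969), (252.4022674560547, 270.36328125), 84.83970642089844)
```

View pics/crop1.png

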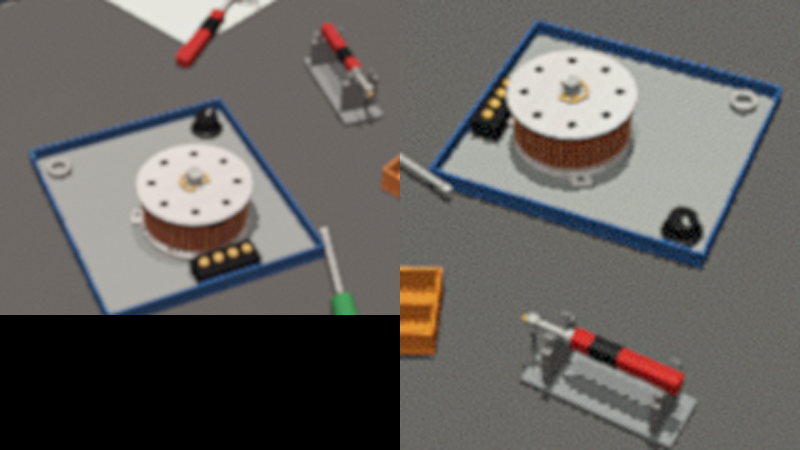

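Call:
step_arm:
  increments: [0.3, -0.5, 1.1, -0.5, 0, 0.6, -1.0, 2.1, -1, 0, 0.9, -1.5, 3.1, -1.5, 0, 1.2, -2.0, 4.2, -2, 0, 1.5, -2.45, 5.2, -2.5, 0]
  grip_force: 120

```text
t: 0.78
tcp_pos: [0.4483, 0.3443, 0.1516]
tool_rot: [0.066, 0.704, -0.067, 0.704]
force: [0.1, 1.1, -0.3]
finger_gap: 0.997
```

```bash
cat >> h.py <<'E'
def togo(X,yaw):
    "shift/turn in move units from measured pose to TCP X with tool z at yaw (deg)"
    s=sense();R=Ro.from_quat(s["tool_rot"]).as_matrix();d=R.T@(np.array(X)-s["tcp_pos"])/.06
    y0=np.degrees(np.arctan2(R[1,2],R[0,2]));return d.round(3),round(-(yaw-y0)/5,2)
def st():
    s=sense();R=Ro.from_quat(s["tool_rot"]).as_matrix()
    print("t",round(s["t"],2),"tcp",np.round(s["tcp_pos"],4),"yaw",np.degrees(np.arctan2(R[1,2],R[0,2])).round(2),"F",np.round(s["force"],2),"gap",round(s["finger_gap"],3),"x-axis",R[:,0].round(3))
E
python3 - <<'E'
from h import *
st();print(togo([.489,.308,.14],-11))
m=camera_model("wrist");json.dump({k:np.array(v).tolist() for k,v in m.items()},open("m_w1.json","w"))
im=snapshot("wrist");cv2.imwrite("pics/w1.png",im)
for n,uv in(("scene",(317.2,257.4)),("side",(303.8,232.4))): print(onz(json.load(open(f"m_{n}.json")),*uv,.063))
E
```

```text
t 0.78 tcp [0.4483 0.3443 0.1516] yaw -10.83 F [ 0.08  1.13 -0.29] gap 0.997 x-axis [-0.001 -0.001 -1.   ]
(array([ 0.193, -0.467,  0.78 ]), np.float64(0.03))
[0.61516002 0.03550538 0.063     ]
[0.60763763 0.04102751 0.063     ]
```

View pics/w1.png

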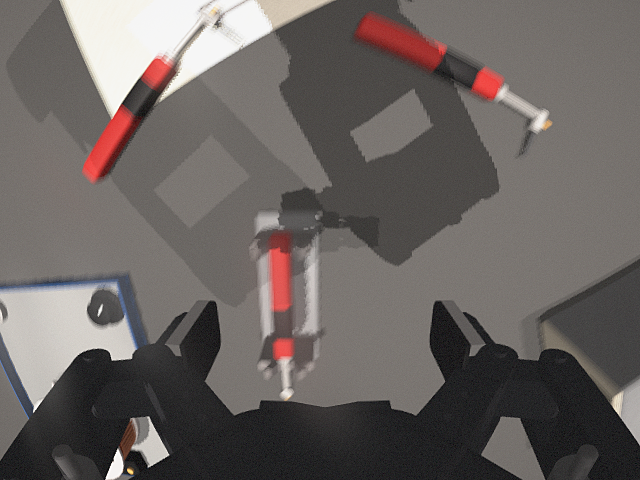

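Motion blur here; the pick handle runs from (281,235) to (286,357). I'll move closer and settle first.

Call:
step_arm:
  increments: [0.1, -0.25, 0.4, 0, 0, 0.2, -0.47, 0.78, 0, 0, 0.2, -0.47, 0.78, 0, 0, 0.2, -0.47, 0.78, 0, 0, 0.2, -0.47, 0.78, 0, 0]

```text
t: 1.45
tcp_pos: [0.4927, 0.3027, 0.1381]
tool_rot: [0.065, 0.704, -0.07, 0.704]
force: [-0.3, 0.5, -0.2]
finger_gap: 1.001
```

```bash
python3 - <<'E'
from h import *
st()
m=camera_model("wrist");json.dump({k:np.array(v).tolist() for k,v in m.items()},open("m_w2.json","w"))
im=snapshot("wrist");cv2.imwrite("pics/w2.png",im);hsv=cv2.cvtColor(im,cv2.COLOR_BGR2HSV)
red=(((hsv[...,0]<8)|(hsv[...,0]>172))&(hsv[...,1]>150)&(hsv[...,2]>70)).astype(np.uint8)
N,l,s,c=cv2.connectedComponentsWithStats(red)
for i in range(1,N):
    if s[i,4]>60:
        b=s[i];ys,xs=np.nonzero(l==i);print(b,c[i].round(1),[onz(m,xs[ys==y].mean(),y,.061,True).round(4)[:2].tolist() for y in(b[1],b[1]+b[3]-1)], onz(m,*c[i],.061,True).round(4))
print("tcp pix",proj(m,sense()["tcp_pos"],True))
E
```

```text
t 1.45 tcp [0.4927 0.3027 0.1381] yaw -10.95 F [-0.28  0.46 -0.24] gap 1.001 x-axis [ 0.    -0.006 -1.   ]
[179   0  35  16 290] [196.8   4.8] [[0.3173, 0.2559], [0.3286, 0.2563]] [0.3209 0.2559 0.061 ]
[459   0  27  10 142] [473.5   2.9] [[0.3482, 0.4252], [0.3546, 0.4264]] [0.3503 0.4257 0.061 ]
[512   8  33  33 626] [529.9  25.4] [[0.3536, 0.4644], [0.3766, 0.463]] [0.3662 0.4644 0.061 ]
[ 103   33   69   80 2171] [134.8  74.6] [[0.3292, 0.2219], [0.3745, 0.191]] [0.3536 0.2067 0.061 ]
[ 321  153   23   86 1880] [331.5 195.5] [[0.433, 0.3186], [0.4838, 0.3093]] [0.458  0.3142 0.061 ]
[321 278  21  23 472] [331.  288.8] [[0.5095, 0.3042], [0.5245, 0.3013]] [0.5168 0.3028 0.061 ]
tcp pix [322.39221177 307.27675503]
```

View pics/w2.png

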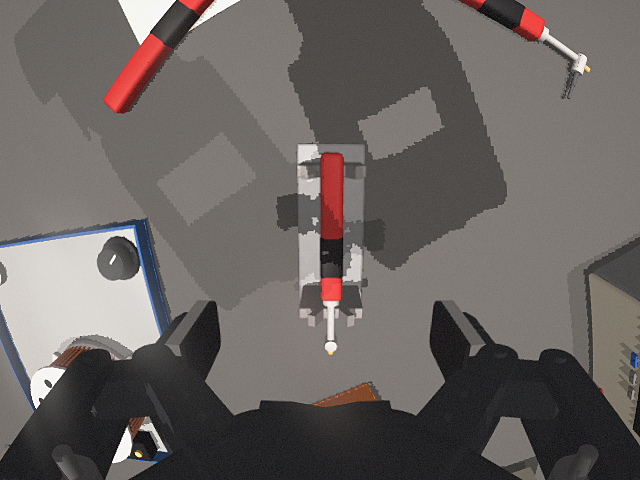

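Call:
step_arm:
  increments: [0.4, 0.08, 0.045, -0.05, 0, 0.9, 0.08, 0.045, -0.05, 0, 1.4, 0.08, 0.045, -0.05, 0, 1.73, 0.08, 0.045, -0.05, 0, 1.73, 0.08, 0.045, -0.05, 0]

```text
t: 2.12
tcp_pos: [0.4948, 0.3065, 0.0331]
tool_rot: [0.063, 0.705, -0.068, 0.703]
force: [0.4, -0.3, 0.4]
finger_gap: 1.0
```

Call:
step_arm:
  increments: [0, 0, 0, 0, 0.5, 0, 0, 0, 0, 0.7, 0, 0, 0, 0, 0.9, 0, 0, 0, 0, 1, 0, 0, 0, 0, 1]
  grip_force: 120

```text
t: 2.75
tcp_pos: [0.4951, 0.3067, 0.0339]
tool_rot: [0.063, 0.704, -0.068, 0.704]
force: [-1.1, 0.2, 5.6]
finger_gap: 0.142
```

Call:
step_arm:
  increments: [0, 0, 0, 0, 1, 0, 0, 0, 0, 1, 0, 0, 0, 0, 1, 0, 0, 0, 0, 1, 0, 0, 0, 0, 1]

```text
t: 3.38
tcp_pos: [0.4951, 0.3067, 0.0339]
tool_rot: [0.063, 0.704, -0.068, 0.704]
force: [0.2, 0.4, 2.2]
finger_gap: 0.143
```

```bash
python3 -c "
from h import *
st()"
```

```text
t 3.38 tcp [0.4951 0.3067 0.0339] yaw -10.64 F [0.23 0.43 2.23] gap 0.143 x-axis [-0.002 -0.006 -1.   ]
```

Call:
step_arm:
  increments: [-0.05, 0, 0, 0, 1, -0.3, 0, 0, 0, 1, -0.7, 0, 0, 0, 1, -1.2, 0, 0, 0, 1, -1.7, 0, 0, 0, 1]

```text
t: 4.0
tcp_pos: [0.4952, 0.3073, 0.1375]
tool_rot: [0.063, 0.704, -0.068, 0.704]
force: [0.0, -0.4, 0.3]
finger_gap: 0.141
```

```bash
python3 -c "
from h import *
st();print(togo([.70,.03,.135],-5))"
```

```text
t 4.0 tcp [0.4952 0.3073 0.1375] yaw -10.63 F [ 0.05 -0.4   0.25] gap 0.141 x-axis [-0.001 -0.006 -1.   ]
(array([ 0.066, -3.912,  4.207]), np.float64(-1.13))
```

Call:
step_arm:
  increments: [0, -0.5, 0.55, -0.2, 1, 0, -1.1, 1.2, -0.4, 1, 0, -1.75, 1.9, -0.6, 1, 0, -2.4, 2.6, -0.8, 1, 0, -3.0, 3.25, -1.1, 1]

```text
t: 4.62
tcp_pos: [0.6548, 0.0927, 0.1396]
tool_rot: [0.029, 0.706, -0.034, 0.706]
force: [-0.2, 0.4, -0.4]
finger_gap: 0.145
```

```bash
python3 -c "
from h import *
st();print(togo([.70,.03,.135],-5))"
```

```text
t 4.62 tcp [0.6548 0.0927 0.1396] yaw -5.11 F [-0.22  0.39 -0.35] gap 0.145 x-axis [-0.001 -0.006 -1.   ]
(array([ 0.083, -0.973,  0.844]), np.float64(-0.02))
```

Call:
step_arm:
  increments: [0.03, -0.35, 0.3, 0, 1, 0.08, -0.7, 0.6, 0, 1, 0.08, -0.97, 0.84, 0, 1, 0.08, -0.97, 0.84, 0, 1, 0.08, -0.97, 0.84, 0, 1]

```text
t: 5.25
tcp_pos: [0.699, 0.0311, 0.1353]
tool_rot: [0.029, 0.707, -0.033, 0.706]
force: [0.5, 0.3, -0.1]
finger_gap: 0.14
```

```bash
python3 - <<'E'
from h import *
st()
m=camera_model("wrist");json.dump({k:np.array(v).tolist() for k,v in m.items()},open("m_w3.json","w"))
im=snapshot("wrist");cv2.imwrite("pics/w3.png",im)
print(proj(m,[.611,.038,.063],True),-np.array(m["R"]).T@np.array(m["t"]))
for n in("scene","side"): cv2.imwrite(f"pics/{n}1.png",snapshot(n))
E
```

```text
t 5.25 tcp [0.699  0.0311 0.1353] yaw -5.08 F [ 0.49  0.34 -0.09] gap 0.14 x-axis [-0.002 -0.006 -1.   ]
[322.17523737 107.56067581] [0.63179018 0.03876026 0.2785633 ]
```

View pics/w3.png

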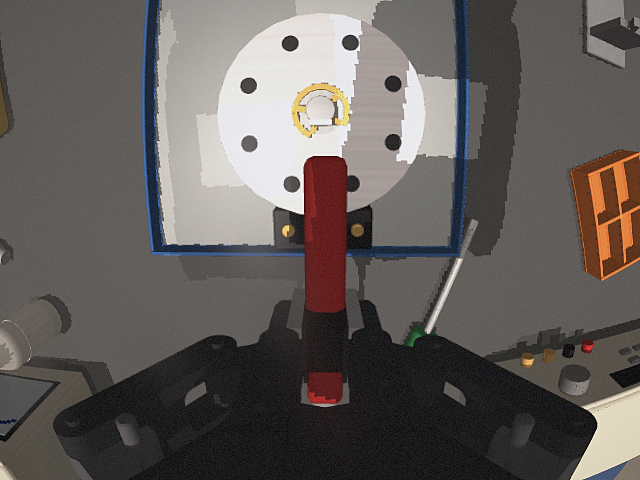

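Clear view: the disc's rim is centred near (321,112) and the brass clip near (321,110), with its back facing up the picture and its mouth facing down. The handle is centred at u≈325. Next I fit the rim, the clip and the tray's yaw.

```bash
python3 - <<'E'
from h import *
from scipy.optimize import least_squares
m=json.load(open("m_w3.json"));im=cv2.imread("pics/w3.png");hsv=cv2.cvtColor(im,cv2.COLOR_BGR2HSV)
def circ(P,tag):
    r=least_squares(lambda p:np.hypot(P[:,0]-p[0],P[:,1]-p[1])-p[2],[*P.mean(0),.05],loss="soft_l1",f_scale=.0005)
    print(tag,r.x.round(4),"rms",np.sqrt(np.mean(r.fun**2)).round(5));return r.x
# dark holes
g=im.max(2);k=np.zeros_like(g);k[10:200,215:430]=(g[10:200,215:430]<75)
N,l,s,c=cv2.connectedComponentsWithStats(k)
H=np.array([onz(m,*c[i],.063,True)[:2] for i in range(1,N) if 120<s[i,4]<400 and s[i,3]<22 and s[i,2]<22]);print(len(H));circ(H,"holes")
# rim: along radial rays, last strong grad
br=((hsv[...,0]>17)&(hsv[...,0]<32)&(hsv[...,1]>120)&(hsv[...,2]>110)).astype(np.uint8)
br[:75]=0;br[145:]=0;br[:,:285]=0;br[:,360:]=0
ys,xs=np.nonzero(br);B=np.array([onz(m,x,y,.0656,True)[:2] for x,y in zip(xs,ys)])
cx=circ(H,"holes")[:2]
d=B-cx;a=np.degrees(np.arctan2(d[:,1],d[:,0]));rr=np.hypot(*d.T)
for lo in range(-180,180,15):
    q=(a>=lo)&(a<lo+15);print(lo,q.sum(),(rr[q].min().round(4),rr[q].max().round(4)) if q.any() else "")
cv2.imwrite("pics/clip3.png",cv2.resize(im[70:150,275:370],None,fx=6,fy=6,interpolation=cv2.INTER_CUBIC))
# tray side walls lines (blue) direction
b=((hsv[...,0]>100)&(hsv[...,0]<125)&(hsv[...,1]>140)&(hsv[...,2]>40))
for lo,hi in((140,165),(450,475)):
    P=np.array([onz(m,lo+np.nonzero(b[v,lo:hi])[0].mean(),v,.02,True)[:2] for v in range(60,235) if b[v,lo:hi].any()])
    vx,vy,x0,y0=cv2.fitLine(P.astype(np.float32),cv2.DIST_HUBER,0,.01,.01).ravel();print("wall yaw",np.degrees(np.arctan(vy/vx)),x0,y0)
E
```

```text
5
holes [0.6134 0.0366 0.0453] rms 9e-05
holes [0.6134 0.0366 0.0453] rms 9e-05
-180 37 (np.float64(0.0131), np.float64(0.0164))
-165 34 (np.float64(0.013), np.float64(0.0161))
-150 38 (np.float64(0.0129), np.float64(0.0165))
-135 32 (np.float64(0.0131), np.float64(0.0161))
-120 54 (np.float64(0.0088), np.float64(0.0162))
-105 55 (np.float64(0.0084), np.float64(0.0159))
-90 34 (np.float64(0.0131), np.float64(0.016))
-75 32 (np.float64(0.0133), np.float64(0.0163))
-60 30 (np.float64(0.013), np.float64(0.0159))
-45 44 (np.float64(0.0092), np.float64(0.0159))
-30 36 (np.float64(0.0085), np.float64(0.0161))
-15 0 
0 0 
15 0 
30 0 
45 34 (np.float64(0.0095), np.float64(0.0158))
60 27 (np.float64(0.0093), np.float64(0.0164))
75 17 (np.float64(0.0141), np.float64(0.016))
90 30 (np.float64(0.0138), np.float64(0.0167))
105 30 (np.float64(0.0138), np.float64(0.0167))
120 61 (np.float64(0.0095), np.float64(0.0165))
135 43 (np.float64(0.01), np.float64(0.0166))
150 36 (np.float64(0.0134), np.float64(0.0164))
165 36 (np.float64(0.0133), np.float64(0.0162))
wall yaw -4.747212 0.61805177 -0.093430996
wall yaw -5.217625 0.640517 0.13561589
```

View pics/clip3.png

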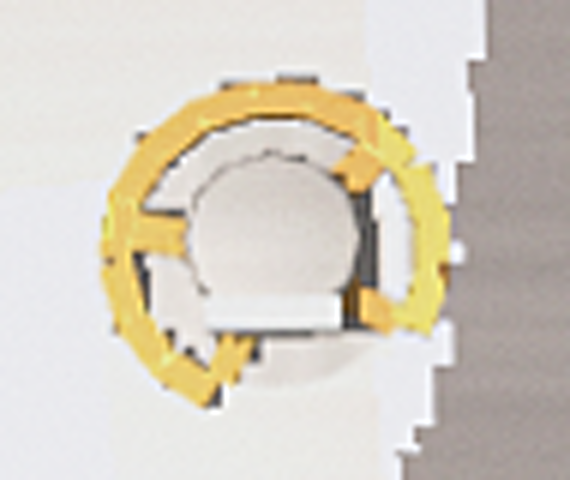

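Clip yaw is ≈ +11.5°, taking the symmetry axis of its lugs and the middle of its mouth. The shaft is at (0.6134, 0.0366). I'll turn the pick to that yaw and go over the bare disc 28 mm behind the shaft.

```bash
python3 -c "
from h import *
print(togo([.5213,.0178,.125],11.5))"
```

```text
(array([ 0.176, -0.485, -2.931]), np.float64(-3.31))
```

Call:
step_arm:
  increments: [0, -0.1, -0.6, -0.7, 1, 0, -0.25, -1.4, -1.6, 1, 0.1, -0.4, -2.2, -2.5, 1, 0.17, -0.48, -2.93, -3.3, 1, 0.17, -0.48, -2.93, -3.3, 1]

```text
t: 6.02
tcp_pos: [0.5159, 0.0196, 0.125]
tool_rot: [-0.072, 0.707, 0.07, 0.7]
force: [0.6, 0.1, -0.7]
finger_gap: 0.142
```

```bash
python3 -c "
from h import *
st();print(togo([.5213,.0178,.090],11.5))"
```

```text
t 6.03 tcp [0.5159 0.0196 0.125 ] yaw 11.52 F [ 0.59  0.09 -0.67] gap 0.142 x-axis [-0.008 -0.005 -1.   ]
(array([ 0.583, -0.045,  0.087]), np.float64(0.0))
```

Call:
step_arm:
  increments: [0.15, -0.02, 0.04, 0, 1, 0.35, -0.04, 0.09, 0, 1, 0.5, -0.045, 0.09, 0, 1, 0.55, -0.045, 0.09, 0, 1, 0.55, -0.045, 0.09, 0, 1]

```text
t: 6.65
tcp_pos: [0.5214, 0.0178, 0.0915]
tool_rot: [-0.072, 0.707, 0.07, 0.7]
force: [0.5, -1.3, -1.3]
finger_gap: 0.142
```

```bash
python3 - <<'E'
from h import *
st();print(togo([.5213,.0178,.088],11.5))
out=[]
for n in("scene","side"):
    im=snapshot(n);m=camera_model(n);u,v=proj(m,[.588,.031,.075]).astype(int);print(n,u,v,proj(m,[.588,.031,.063]))
    out.append(cv2.resize(im[v-30:v+30,u-40:u+40],(400,300),interpolation=cv2.INTER_CUBIC))
cv2.imwrite("pics/hk.png",np.hstack(out))
E
```

```text
t 6.65 tcp [0.5214 0.0178 0.0915] yaw 11.51 F [ 0.51 -1.33 -1.25] gap 0.142 x-axis [-0.009 -0.005 -1.   ]
(array([ 0.058,  0.   , -0.002]), np.float64(0.0))
scene 309 246 [309.6645922  250.83350118]
side 313 227 [313.10607867 231.4065649 ]
```

View pics/hk.png

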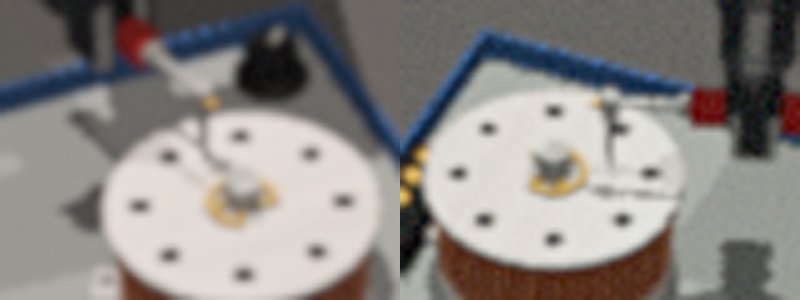

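The side crop shows the hook's end at (612,170), a few mm above the disc. I'll feel downward in small steps.

Call:
step_arm:
  increments: [0.01, 0, 0, 0, 1, 0.02, 0, 0, 0, 1, 0.03, 0, 0, 0, 1, 0.03, 0, 0, 0, 1, 0.03, 0, 0, 0, 1]

```text
t: 7.38
tcp_pos: [0.5217, 0.0178, 0.0902]
tool_rot: [-0.072, 0.706, 0.069, 0.701]
force: [-0.4, 0.1, -0.2]
finger_gap: 0.137
```

Call:
step_arm:
  increments: [0.01, 0, 0, 0, 1, 0.02, 0, 0, 0, 1, 0.025, 0, 0, 0, 1, 0.025, 0, 0, 0, 1, 0.025, 0, 0, 0, 1]

```text
t: 8.0
tcp_pos: [0.5217, 0.0178, 0.0887]
tool_rot: [-0.072, 0.706, 0.07, 0.701]
force: [-0.3, 0.1, -0.2]
finger_gap: 0.139
```

Call:
step_arm:
  increments: [0.01, 0, 0, 0, 1, 0.02, 0, 0, 0, 1, 0.03, 0, 0, 0, 1, 0.035, 0, 0, 0, 1, 0.035, 0, 0, 0, 1]

```text
t: 8.62
tcp_pos: [0.5217, 0.0178, 0.0866]
tool_rot: [-0.072, 0.707, 0.07, 0.701]
force: [0.2, 1.1, 0.2]
finger_gap: 0.143
```

Call:
step_arm:
  increments: [0.005, 0, 0, 0, 1, 0.01, 0, 0, 0, 1, 0.015, 0, 0, 0, 1, 0.02, 0, 0, 0, 1, 0.02, 0, 0, 0, 1]

```text
t: 9.25
tcp_pos: [0.5216, 0.0178, 0.0854]
tool_rot: [-0.072, 0.707, 0.07, 0.701]
force: [-0.1, 0.0, 0.3]
finger_gap: 0.14
```

Call:
step_arm:
  increments: [0.005, 0, 0, 0, 1, 0.01, 0, 0, 0, 1, 0.015, 0, 0, 0, 1, 0.015, 0, 0, 0, 1, 0.015, 0, 0, 0, 1]

```text
t: 9.88
tcp_pos: [0.5216, 0.0178, 0.0845]
tool_rot: [-0.072, 0.707, 0.069, 0.701]
force: [-0.2, -0.1, 0.2]
finger_gap: 0.142
```

```bash
python3 -c "
from h import *
st(); print(sense()['ft_torque'])"
```

```text
t 9.88 tcp [0.5216 0.0178 0.0845] yaw 11.51 F [-0.18 -0.15  0.23] gap 0.142 x-axis [-0.008 -0.005 -1.   ]
[-0.02763869 -0.04118083  0.02854556]
```

Call:
step_arm:
  increments: [0.005, 0, 0, 0, 1, 0.01, 0, 0, 0, 1, 0.015, 0, 0, 0, 1, 0.015, 0, 0, 0, 1, 0.015, 0, 0, 0, 1]

```text
t: 10.5
tcp_pos: [0.5216, 0.0178, 0.0836]
tool_rot: [-0.072, 0.707, 0.07, 0.701]
force: [-0.6, 0.0, -1.5]
finger_gap: 0.138
```

```bash
python3 -c "
from h import *
st(); print(sense()['ft_torque'])"
```

```text
t 10.5 tcp [0.5216 0.0178 0.0836] yaw 11.51 F [-0.58  0.   -1.49] gap 0.138 x-axis [-0.008 -0.005 -1.   ]
[-0.01613509 -0.00998637  0.01886384]
```

Call:
step_arm:
  increments: [0.005, 0, 0, 0, 1, 0.01, 0, 0, 0, 1, 0.015, 0, 0, 0, 1, 0.015, 0, 0, 0, 1, 0.015, 0, 0, 0, 1]

```text
t: 11.12
tcp_pos: [0.5216, 0.0177, 0.0828]
tool_rot: [-0.072, 0.706, 0.069, 0.701]
force: [-0.3, -0.7, 1.4]
finger_gap: 0.14
```

```bash
python3 -c "
from h import *
st(); print(sense()['ft_torque'])"
```

```text
t 11.12 tcp [0.5216 0.0177 0.0828] yaw 11.51 F [-0.35 -0.74  1.37] gap 0.14 x-axis [-0.008 -0.005 -1.   ]
[0.00011959 0.0350861  0.00116062]
```

Call:
step_arm:
  increments: [0.003, 0, 0, 0, 1, 0.003, 0, 0, 0, 1, 0.003, 0, 0, 0, 1, 0.003, 0, 0, 0, 1, 0.003, 0, 0, 0, 1]

```text
t: 11.75
tcp_pos: [0.5216, 0.0177, 0.0826]
tool_rot: [-0.072, 0.707, 0.07, 0.701]
force: [-1.3, -0.4, 1.4]
finger_gap: 0.142
```

```bash
python3 -c "
from h import *
st(); print(sense()['ft_torque']); snapshot('side');st();snapshot('side');st()"
```

```text
t 11.75 tcp [0.5216 0.0177 0.0826] yaw 11.51 F [-1.27 -0.42  1.4 ] gap 0.142 x-axis [-0.008 -0.005 -1.   ]
[-0.02893974  0.02206922  0.04361956]
t 11.8 tcp [0.5216 0.0178 0.0826] yaw 11.52 F [-0.45  0.38  1.9 ] gap 0.144 x-axis [-0.008 -0.005 -1.   ]
t 11.85 tcp [0.5216 0.0177 0.0826] yaw 11.51 F [-1.16  0.14  2.93] gap 0.137 x-axis [-0.008 -0.005 -1.   ]
```

Contact at TCP z ≈ 0.0828: about +2 N over four readings. Now I lift clear of the clip's height and move forward to feel for the shaft's end.

Call:
step_arm:
  increments: [-0.05, 0, 0, 0, 1, -0.09, 0, 0, 0, 1, -0.09, 0, 0.1, 0, 1, -0.09, 0, 0.2, 0, 1, -0.09, 0, 0.25, 0, 1]

```text
t: 12.48
tcp_pos: [0.5371, 0.0208, 0.0878]
tool_rot: [-0.072, 0.706, 0.069, 0.701]
force: [0.2, -0.9, 0.1]
finger_gap: 0.14
```

```bash
cat >> h.py <<'E'
def favg(n=8):
    F=[]
    for _ in range(n): snapshot("side");F.append(sense()["force"])
    F=np.array(F);R=Ro.from_quat(sense()["tool_rot"]).as_matrix();print("Favg world",F.mean(0).round(2),"tool",(F.mean(0)@R).round(2),"sd",F.std(0).round(2))
E
python3 -c "
from h import *
favg();st();print(togo([.6134-.0752*.9799,.0366-.0752*.1994,.0879],11.5))"
```

```text
Favg world [ 0.07 -0.16 -1.02] tool [ 1.02 -0.16  0.05] sd [0.33 0.4  0.4 ]
t 12.88 tcp [0.5361 0.0208 0.0878] yaw 11.51 F [ 0.4  -0.92 -0.24] gap 0.141 x-axis [-0.008 -0.005 -1.   ]
(array([-0.002,  0.002,  0.062]), np.float64(0.0))
```

Call:
step_arm:
  increments: [0, 0, 0.01, 0, 1, 0, 0, 0.02, 0, 1, 0, 0, 0.03, 0, 1, 0, 0, 0.04, 0, 1, 0, 0, 0.04, 0, 1]

```text
t: 13.5
tcp_pos: [0.538, 0.0212, 0.0877]
tool_rot: [-0.072, 0.707, 0.07, 0.7]
force: [-2.3, -1.0, 0.3]
finger_gap: 0.139
```

```bash
python3 -c "
from h import *
favg(5);st()"
```

```text
Favg world [-1.72 -0.73  0.15] tool [-0.13 -0.37 -1.83] sd [0.38 0.27 0.39]
t 13.75 tcp [0.5381 0.0213 0.0877] yaw 11.51 F [-2.43 -1.07  0.61] gap 0.14 x-axis [-0.009 -0.005 -1.   ]
```

Call:
step_arm:
  increments: [0, 0, 0.005, 0, 1, 0, 0, 0.01, 0, 1, 0, 0, 0.01, 0, 1, 0, 0, 0.01, 0, 1, 0, 0, 0.01, 0, 1]

```text
t: 14.38
tcp_pos: [0.5382, 0.0214, 0.0877]
tool_rot: [-0.072, 0.707, 0.07, 0.7]
force: [-3.4, -1.3, 0.3]
finger_gap: 0.138
```

```bash
python3 -c "
from h import *
favg(5);st()"
```

```text
Favg world [-3.67 -1.65  0.72] tool [-0.67 -0.89 -3.93] sd [0.87 0.41 0.61]
t 14.62 tcp [0.5382 0.0214 0.0877] yaw 11.52 F [-3.77 -2.1   1.04] gap 0.141 x-axis [-0.01  -0.005 -1.   ]
```

Shaft end felt: −3.9 N along the tool's z, contact at TCP x ≈ 0.538. The side force puts the hook about 1.5 mm off-centre. I'll back off 1.6 mm, shift 1.4 mm sideways and go down.

Call:
step_arm:
  increments: [0, 0.01, -0.03, 0, 1, 0, 0.024, -0.03, 0, 1, 0.015, 0.024, -0.03, 0, 1, 0.03, 0.024, -0.03, 0, 1, 0.042, 0.024, -0.03, 0, 1]

```text
t: 15.25
tcp_pos: [0.5364, 0.0225, 0.0851]
tool_rot: [-0.072, 0.707, 0.07, 0.7]
force: [-0.1, 0.1, 0.6]
finger_gap: 0.142
```

```bash
python3 -c "
from h import *
favg(5);st()"
```

```text
Favg world [ 0.15 -0.31 -0.42] tool [ 0.42 -0.33  0.09] sd [0.59 0.49 0.12]
t 15.5 tcp [0.5362 0.0224 0.0852] yaw 11.51 F [ 0.58  0.23 -0.44] gap 0.143 x-axis [-0.01  -0.005 -1.   ]
```

Call:
step_arm:
  increments: [0.006, 0, 0, 0, 1, 0.012, 0, 0, 0, 1, 0.018, 0, 0, 0, 1, 0.023, 0, 0, 0, 1, 0.023, 0, 0, 0, 1]

```text
t: 16.12
tcp_pos: [0.5362, 0.0224, 0.0837]
tool_rot: [-0.072, 0.707, 0.07, 0.7]
force: [0.2, -0.3, -0.4]
finger_gap: 0.137
```

```bash
python3 -c "
from h import *
favg(6);st()"
```

```text
Favg world [ 0.48  0.05 -0.58] tool [ 0.58 -0.05  0.49] sd [0.24 0.56 0.43]
t 16.43 tcp [0.5362 0.0224 0.0838] yaw 11.51 F [ 0.22 -0.17 -0.55] gap 0.141 x-axis [-0.01  -0.005 -1.   ]
```

In the gap with no contact force. Now I start the pull slowly, taking the hook 0.3 mm lower.

Call:
step_arm:
  increments: [0.006, 0, -0.01, 0, 1, 0.006, 0, -0.02, 0, 1, 0.006, 0, -0.03, 0, 1, 0.006, 0, -0.04, 0, 1, 0.006, 0, -0.05, 0, 1]

```text
t: 17.05
tcp_pos: [0.5342, 0.0217, 0.0837]
tool_rot: [-0.072, 0.706, 0.069, 0.701]
force: [2.5, 0.3, -0.4]
finger_gap: 0.14
```

```bash
python3 -c "
from h import *
favg(3);st()"
```

```text
Favg world [ 2.19 -0.09 -0.92] tool [ 0.9  -0.52  2.14] sd [0.2  0.78 0.4 ]
t 17.2 tcp [0.5341 0.0217 0.0836] yaw 11.51 F [ 2.26  0.58 -0.62] gap 0.142 x-axis [-0.008 -0.005 -1.   ]
```

Call:
step_arm:
  increments: [0.005, 0, -0.015, 0, 1, 0.005, 0, -0.03, 0, 1, 0.005, 0, -0.045, 0, 1, 0.005, 0, -0.06, 0, 1, 0.005, 0, -0.07, 0, 1]

```text
t: 17.82
tcp_pos: [0.5319, 0.0206, 0.0838]
tool_rot: [-0.073, 0.705, 0.069, 0.702]
force: [6.1, 1.1, -1.5]
finger_gap: 0.14
```

```bash
python3 -c "
from h import *
favg(3);st()"
```

```text
Favg world [ 5.98  0.53 -1.37] tool [ 1.35 -0.66  5.97] sd [0.23 0.24 0.62]
t 17.98 tcp [0.5319 0.0206 0.0838] yaw 11.48 F [ 6.28  0.74 -1.86] gap 0.142 x-axis [-0.004 -0.005 -1.   ]
```

Call:
step_arm:
  increments: [0.01, 0, -0.02, 0, 1, 0.011, 0, -0.04, 0, 1, 0.012, 0, -0.06, 0, 1, 0.012, 0, -0.08, 0, 1, 0.012, 0, -0.1, 0, 1]

```text
t: 18.6
tcp_pos: [0.5301, 0.0189, 0.0839]
tool_rot: [-0.073, 0.702, 0.068, 0.705]
force: [9.8, 1.7, -2.2]
finger_gap: 0.14
```

```bash
python3 -c "
from h import *
favg(3);st()"
```

```text
Favg world [ 8.76  0.37 -2.01] tool [ 2.05 -1.36  8.66] sd [0.23 0.34 0.45]
t 18.75 tcp [0.5301 0.0188 0.0839] yaw 11.44 F [ 8.43 -0.11 -2.65] gap 0.142 x-axis [ 0.005 -0.006 -1.   ]
```

Call:
step_arm:
  increments: [0.02, 0.01, -0.07, 0, 1, 0.03, 0.02, -0.08, 0, 1, 0.035, 0.03, -0.09, 0, 1, 0.035, 0.03, -0.09, 0, 1, 0.035, 0.03, -0.09, 0, 1]

```text
t: 19.38
tcp_pos: [0.5231, 0.0196, 0.0817]
tool_rot: [-0.073, 0.703, 0.068, 0.704]
force: [0.7, -0.4, 1.8]
finger_gap: 0.138
```

```bash
python3 -c "
from h import *
favg(3);st()"
```

```text
Favg world [-0.47 -0.12  1.77] tool [-1.77 -0.04 -0.48] sd [0.29 0.36 0.22]
t 19.52 tcp [0.5232 0.0196 0.0817] yaw 11.45 F [-0.06 -0.64  1.79] gap 0.138 x-axis [ 0.003 -0.006 -1.   ]
```

```bash
python3 - <<'E'
from h import *
out=[]
for n in("scene","side"):
    im=snapshot(n);u,v=proj(camera_model(n),[.598,.034,.066]).astype(int);print(n,u,v)
    out.append(cv2.resize(im[v-24:v+24,u-32:u+32],(400,300),interpolation=cv2.INTER_CUBIC))
cv2.imwrite("pics/hk2.png",np.hstack(out))
E
```

```text
scene 312 252
side 308 230
```

View pics/hk2.png

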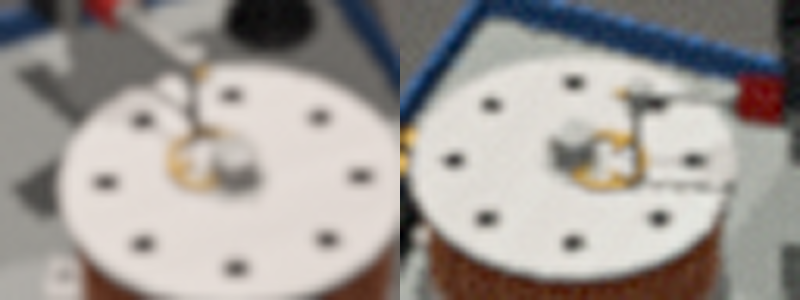

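The side crop shows the clip off the shaft's centre, ring at (610,160) against the shaft at (572,145), and the hook still inside its back. I'll ease up a little and keep pulling.

Call:
step_arm:
  increments: [-0.014, 0, -0.01, 0, 1, -0.014, 0, -0.05, 0, 1, -0.014, 0, -0.09, 0, 1, -0.014, 0, -0.13, 0, 1, -0.014, 0, -0.17, 0, 1]

```text
t: 20.25
tcp_pos: [0.513, 0.0176, 0.0824]
tool_rot: [-0.073, 0.703, 0.068, 0.704]
force: [0.6, -0.4, 0.9]
finger_gap: 0.141
```

```bash
python3 - <<'E'
from h import *
favg(3);st();out=[]
def brass(n):
    im=snapshot(n);m=camera_model(n);hsv=cv2.cvtColor(im,cv2.COLOR_BGR2HSV)
    b=((hsv[...,0]>14)&(hsv[...,0]<34)&(hsv[...,1]>80)&(hsv[...,2]>90)).astype(np.uint8)
    u,v=proj(m,[.59,.033,.065]).astype(int);k=np.zeros_like(b);k[v-22:v+22,u-28:u+28]=b[v-22:v+22,u-28:u+28]
    ys,xs=np.nonzero(k);P=np.array([onz(m,x,y,.065)[:2] for x,y in zip(xs,ys)])
    print(n,len(P),P.mean(0).round(4) if len(P) else 0,cv2.minEnclosingCircle((P*1000).astype(np.float32)))
for n in("scene","side"): brass(n)
E
```

```text
Favg world [-0.54 -0.15  0.73] tool [-0.73 -0.04 -0.56] sd [0.73 0.38 0.42]
t 20.4 tcp [0.5127 0.0176 0.0824] yaw 11.45 F [-1.11  0.38  0.71] gap 0.138 x-axis [ 0.002 -0.006 -1.   ]
scene 20 [0.5723 0.0322] ((568.2974853515625, 35.95395278930664), 29.405826568603516)
side 36 [0.585 0.033] ((589.57080078125, 22.65036392211914), 27.259761810302734)
```

Call:
step_arm:
  increments: [-0.006, 0, -0.05, 0, 1, -0.006, 0, -0.1, 0, 1, -0.006, 0, -0.15, 0, 1, -0.006, 0, -0.2, 0, 1, -0.006, 0, -0.25, 0, 1]

```text
t: 21.12
tcp_pos: [0.4979, 0.0146, 0.0828]
tool_rot: [-0.073, 0.703, 0.068, 0.704]
force: [0.9, 0.6, -0.9]
finger_gap: 0.138
```

```bash
python3 - <<'E'
from h import *
favg(3);st();out=[]
for n in("scene","side"):
    im=snapshot(n);u,v=proj(camera_model(n),[.58,.034,.066]).astype(int);print(n,u,v)
    out.append(cv2.resize(im[v-24:v+24,u-32:u+32],(400,300),interpolation=cv2.INTER_CUBIC))
cv2.imwrite("pics/hk3.png",np.hstack(out))
E
```

```text
Favg world [-0.05  0.08 -0.18] tool [ 0.18  0.09 -0.03] sd [0.11 0.36 0.3 ]
t 21.27 tcp [0.4979 0.0146 0.0828] yaw 11.45 F [ 0.04 -0.29  0.24] gap 0.138 x-axis [ 0.002 -0.006 -1.   ]
scene 309 247
side 316 231
```

View pics/hk3.png

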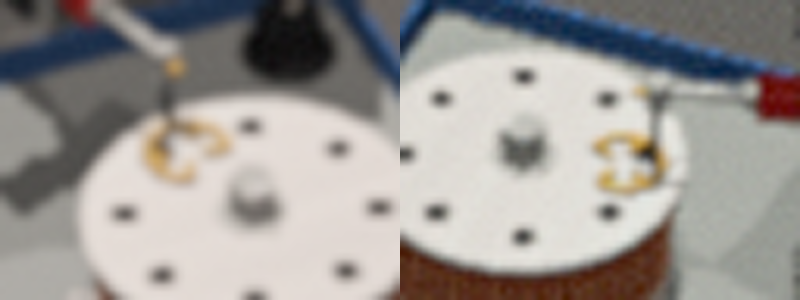

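The clip is free and following the hook (side crop, ring at (630,162), hook inside its back). On to the rim.

Call:
step_arm:
  increments: [-0.002, 0, -0.06, 0, 1, -0.002, 0, -0.12, 0, 1, -0.002, 0, -0.18, 0, 1, -0.002, 0, -0.24, 0, 1, -0.002, 0, -0.3, 0, 1]

```text
t: 22.0
tcp_pos: [0.4803, 0.011, 0.0829]
tool_rot: [-0.073, 0.703, 0.068, 0.704]
force: [0.9, 0.4, -0.5]
finger_gap: 0.143
```

Call:
step_arm:
  increments: [0, 0, -0.06, 0, 1, 0, 0, -0.12, 0, 1, 0, 0, -0.18, 0, 1, 0, 0, -0.24, 0, 1, 0, 0, -0.3, 0, 1]

```text
t: 22.62
tcp_pos: [0.4624, 0.0073, 0.0829]
tool_rot: [-0.073, 0.703, 0.068, 0.704]
force: [-0.6, -0.4, -0.1]
finger_gap: 0.143
```

```bash
cat > br.py <<'E'
from h import *
def brass(n,z):
    im=snapshot(n);m=camera_model(n);hsv=cv2.cvtColor(im,cv2.COLOR_BGR2HSV)
    b=((hsv[...,0]>14)&(hsv[...,0]<34)&(hsv[...,1]>80)&(hsv[...,2]>90)).astype(np.uint8)
    u,v=proj(m,[.54,.03,.03]).astype(int);k=np.zeros_like(b);k[v-35:v+35,u-45:u+45]=b[v-35:v+35,u-45:u+45]
    N,l,s,c=cv2.connectedComponentsWithStats(k)
    for i in range(1,N):
        if s[i,4]>3: print(n,s[i],onz(m,*c[i],z).round(4)[:2],onz(m,*c[i],.065).round(4)[:2])
st()
for n in("scene","side"): brass(n,.005)
E
python3 br.py
```

```text
t 22.62 tcp [0.4624 0.0073 0.0829] yaw 11.45 F [-0.58 -0.4  -0.09] gap 0.143 x-axis [ 0.002 -0.006 -1.   ]
scene [294 224   3   3   7] [0.4268 0.0719] [0.4937 0.0414]
side [334 251  12  10  52] [0.5225 0.0321] [0.5088 0.0916]
```

Brass is now seen on the tray's floor at about (0.522, 0.032), so the clip has dropped. I'll lift and carry the pick back.

Call:
step_arm:
  increments: [-0.3, 0, -0.05, 0, 1, -0.6, 0, -0.05, 0, 1, -0.9, 0, -0.05, 0, 1, -0.95, 0, -0.05, 0, 1, -0.95, 0, -0.05, 0, 1]

```text
t: 23.35
tcp_pos: [0.459, 0.0072, 0.1398]
tool_rot: [-0.073, 0.703, 0.068, 0.704]
force: [-0.3, 0.2, -0.3]
finger_gap: 0.142
```

```bash
python3 br.py; python3 -c "
from h import *
print(togo([.4951,.3067,.14],-10.64))"
```

```text
t 23.35 tcp [0.459  0.0072 0.1398] yaw 11.44 F [-0.26  0.16 -0.28] gap 0.142 x-axis [ 0.001 -0.006 -1.   ]
side [334 251  12  10  51] [0.5225 0.0319] [0.5087 0.0914]
(array([-0.04 ,  4.771,  1.587]), np.float64(4.42))
```

Call:
step_arm:
  increments: [0, 0.6, 0.2, 0.6, 1, 0, 1.4, 0.45, 1.4, 1, 0, 2.3, 0.75, 2.3, 1, 0, 3.2, 1.05, 3.2, 1, 0, 4.0, 1.35, 4.0, 1]

```text
t: 24.08
tcp_pos: [0.4898, 0.2604, 0.1368]
tool_rot: [0.051, 0.705, -0.056, 0.705]
force: [0.6, -0.5, -0.5]
finger_gap: 0.139
```

```bash
python3 -c "
from h import *
st();print(togo([.4951,.3067,.12],-10.64))"
```

```text
t 24.07 tcp [0.4898 0.2604 0.1368] yaw -8.66 F [ 0.62 -0.5  -0.5 ] gap 0.139 x-axis [-0.002 -0.006 -1.   ]
(array([ 0.276,  0.777, -0.029]), np.float64(0.4))
```

Call:
step_arm:
  increments: [0.05, 0.4, -0.02, 0.2, 1, 0.1, 0.78, -0.03, 0.4, 1, 0.2, 0.78, -0.03, 0.4, 1, 0.27, 0.78, -0.03, 0.4, 1, 0.27, 0.78, -0.03, 0.4, 1]

```text
t: 24.7
tcp_pos: [0.4944, 0.3056, 0.1195]
tool_rot: [0.063, 0.705, -0.069, 0.703]
force: [0.4, -0.1, -1.2]
finger_gap: 0.143
```

```bash
python3 - <<'E'
from h import *
st();print(togo([.4951,.3067,.050],-10.64))
m=camera_model("wrist");im=snapshot("wrist");cv2.imwrite("pics/w4.png",im);hsv=cv2.cvtColor(im,cv2.COLOR_BGR2HSV)
red=(((hsv[...,0]<8)|(hsv[...,0]>172))&(hsv[...,1]>150)&(hsv[...,2]>60)).astype(np.uint8)
N,l,s,c=cv2.connectedComponentsWithStats(red)
zt=sense()["tcp_pos"][2]+.027
for i in range(1,N):
    if s[i,4]>300 and abs(c[i][0]-320)<60:
        b=s[i];ys,xs=np.nonzero(l==i);print(b,c[i].round(1),[onz(m,xs[ys==y].mean(),y,zt,True).round(4)[:2].tolist() for y in(b[1]+8,b[1]+b[3]-4)])
E
```

```text
t 24.7 tcp [0.4944 0.3056 0.1195] yaw -10.72 F [ 0.4  -0.13 -1.23] gap 0.143 x-axis [-0.004 -0.007 -1.   ]
(array([1.158, 0.029, 0.01 ]), np.float64(-0.02))
[ 304  156   44  157 6186] [324.8 233.7] [[0.4347, 0.3184], [0.4828, 0.3093]]
[ 307  372   35   32 1026] [324.4 387.5] [[0.5125, 0.3033], [0.5224, 0.3015]]
```

Call:
step_arm:
  increments: [0.3, 0.03, 0.01, 0, 1, 0.6, 0.03, 0.01, 0, 1, 0.9, 0.03, 0.01, 0, 1, 1.1, 0.03, 0.01, 0, 1, 1.16, 0.03, 0.01, 0, 1]

```text
t: 25.38
tcp_pos: [0.4949, 0.3067, 0.0489]
tool_rot: [0.063, 0.705, -0.069, 0.703]
force: [0.4, 0.4, 0.3]
finger_gap: 0.14
```

```bash
python3 -c "
from h import *
favg(2);st();print(togo([.4951,.3067,.0341],-10.64))"
```

```text
Favg world [-0.21 -0.05 -0.14] tool [ 0.14 -0.09 -0.2 ] sd [0.03 0.16 0.47]
t 25.48 tcp [0.4954 0.307  0.0498] yaw -10.72 F [-0.24  0.11 -0.61] gap 0.143 x-axis [-0.004 -0.007 -1.   ]
(array([ 0.262, -0.003, -0.004]), np.float64(-0.02))
```

Call:
step_arm:
  increments: [0.08, 0, 0, 0, 1, 0.15, 0, 0, 0, 1, 0.21, 0, 0, 0, 1, 0.25, 0, 0, 0, 1, 0.25, 0, 0, 0, 1]

```text
t: 26.1
tcp_pos: [0.4952, 0.3068, 0.0346]
tool_rot: [0.063, 0.705, -0.069, 0.703]
force: [-0.1, -0.5, 0.5]
finger_gap: 0.143
```

```bash
python3 -c "
from h import *
favg(4);st()"
```

```text
Favg world [-0.09  0.22 -0.4 ] tool [ 0.4   0.21 -0.13] sd [0.32 0.16 0.21]
t 26.3 tcp [0.4955 0.3069 0.0349] yaw -10.72 F [ 0.07  0.32 -0.59] gap 0.14 x-axis [-0.003 -0.007 -1.   ]
```

Call:
step_arm:
  increments: [0.006, 0, 0, 0, 1, 0.013, 0, 0, 0, 1, 0.013, 0, 0, 0, 1, 0.013, 0, 0, 0, 1, 0.013, 0, 0, 0, 1]

```text
t: 26.92
tcp_pos: [0.4955, 0.3069, 0.0342]
tool_rot: [0.063, 0.705, -0.069, 0.703]
force: [0.9, -0.3, -0.4]
finger_gap: 0.137
```

```bash
python3 -c "
from h import *
favg(4);st()"
```

```text
Favg world [-0.09 -0.2  -0.12] tool [ 0.12 -0.21 -0.05] sd [0.44 0.55 0.27]
t 27.12 tcp [0.4955 0.3069 0.0342] yaw -10.72 F [0.32 0.55 0.02] gap 0.141 x-axis [-0.003 -0.007 -1.   ]
```

Call:
step_arm:
  increments: [0.006, 0, 0, 0, 1, 0.006, 0, 0, 0, 0.8, 0.006, 0, 0, 0, 0.7, 0.006, 0, 0, 0, 0.5, 0.006, 0, 0, 0, 0.3]
  grip_force: 20

```text
t: 27.75
tcp_pos: [0.4955, 0.3069, 0.0338]
tool_rot: [0.064, 0.705, -0.069, 0.703]
force: [0.0, -0.2, 0.0]
finger_gap: 0.693
```

Call:
step_arm:
  increments: [0, 0, 0, 0, 0, 0, 0, 0, 0, 0, 0, 0, 0, 0, 0, 0, 0, 0, 0, 0, 0, 0, 0, 0, 0]

```text
t: 28.38
tcp_pos: [0.4954, 0.3069, 0.0338]
tool_rot: [0.064, 0.705, -0.069, 0.703]
force: [-0.6, 0.1, -0.4]
finger_gap: 1.001
```

Call:
step_arm:
  increments: [-0.1, 0, 0, 0, 0, -0.5, 0, 0, 0, 0, -1.0, 0, 0, 0, 0, -1.6, 0, 0, 0, 0, -1.8, 0, 0, 0, 0]

```text
t: 29.0
tcp_pos: [0.4971, 0.3082, 0.1443]
tool_rot: [0.064, 0.703, -0.068, 0.705]
force: [0.9, -0.7, -0.8]
finger_gap: 1.0
```

Call:
step_arm:
  increments: [-0.1, 0, -0.3, 0, 0, -0.1, 0, -0.3, 0, 0, -0.1, 0, -0.3, 0, 0, -0.1, 0, -0.3, 0, 0, -0.1, 0, -0.3, 0, 0]

```text
t: 29.62
tcp_pos: [0.4794, 0.3114, 0.1497]
tool_rot: [0.064, 0.704, -0.068, 0.704]
force: [0.1, 0.4, 0.3]
finger_gap: 1.0
```

```bash
python3 br.py; python3 - <<'E'
from h import *
m=camera_model("wrist");im=snapshot("wrist");hsv=cv2.cvtColor(im,cv2.COLOR_BGR2HSV)
red=(((hsv[...,0]<8)|(hsv[...,0]>172))&(hsv[...,1]>150)&(hsv[...,2]>70)).astype(np.uint8)
N,l,s,c=cv2.connectedComponentsWithStats(red)
for i in range(1,N):
    if s[i,4]>200 and abs(c[i][0]-320)<80:
        b=s[i];ys,xs=np.nonzero(l==i);print(b,[onz(m,xs[ys==y].mean(),y,.061,True).round(4)[:2].tolist() for y in(b[1],b[1]+b[3]-1)])
a=cv2.resize(im,(400,300));o=[]
S=snapshot("side");cv2.imwrite("pics/side9.png",S)
o=cv2.resize(S[200:380,230:470],(400,300),interpolation=cv2.INTER_CUBIC)
C=snapshot("scene");p=cv2.resize(C[150:330,220:460],(400,300),interpolation=cv2.INTER_CUBIC)
cv2.imwrite("pics/fin.png",np.vstack([np.hstack([a,o]),np.hstack([p,cv2.resize(S,(400,300))])]))
E
```

```text
t 29.62 tcp [0.4794 0.3114 0.1497] yaw -10.73 F [0.11 0.36 0.35] gap 1.0 x-axis [ 0.    -0.006 -1.   ]
[ 313  175   22   82 1684] [[0.433, 0.3207], [0.4849, 0.3111]]
[314 292  20  21 405] [[0.51, 0.3059], [0.5247, 0.3023]]
```

View pics/fin.png

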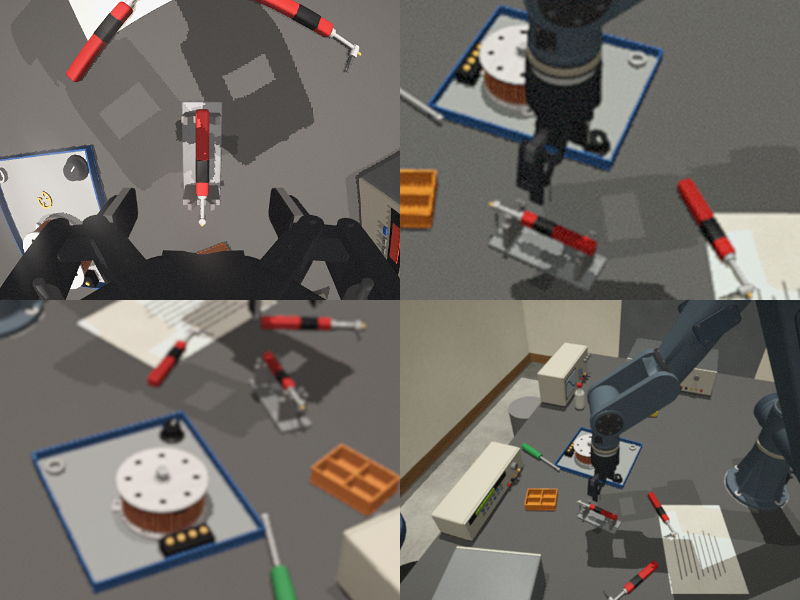

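The last picture shows the pick lying in its cradle, the clip on the tray's floor at (45,199) of the wrist view, the shaft bare, and the knob and collar in place. Handing in.

```bash
python3 -c "
from station import sign_off
print(sign_off())"
```

```text
the job is handed in; nothing more can be done
None
```

The clip is out of its groove and in the blue tray, the pick is back in its cradle and released, and the job was handed in at about 30 s.

- **Finding the gap:** I touched the bare disc with the hook first, then the shaft's end, and lowered the hook into the gap from there without contact.
- **Pulling:** the highest pull I read was about 10 N. The clip then came free with a jump of about 7 mm and slid to the rim with almost no force.
- **Last checks:** the pictures show the shaft bare, the clip lying on the tray's floor, and the pick seated in the cradle with the gripper open and clear. The knob, collar and other things in view look unmoved.
- **What disagreed:**
  - The final wrist view put the handle about 2 mm sideways of where it first lay. That is within the cradle's 3 mm and about the camera's calibration error.
  - For a moment, as the clip came free, the hook rested on the disc with about 2 to 3 N, and I eased it off at once.
  - In the last scene-camera check my brass colour mask did not pick up the clip, and the side camera's view of it was blocked by the arm. The clip's final place therefore rests on the wrist view and the earlier side view.

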